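Sweep sorbent pellets into the weighing pan, show it to the camera and weigh it

TASK

First zero the empty balance by pressing its green button fully down; then take the orange scraper and sweep every pellet off the white sorting tray over its open edge into the steel pan standing there, without touching the pellets with the gripper, then stand the scraper back upright in the middle of its blue mat. Lift the filled pan by its arched handle, keep it level, and hold it still for two seconds at the inspection camera's red pointer: pan wall at the pointer's height, middle of the pan 10 cm straight out from the pointer's tip. Finally set the pan centrally on the balance's round plate, press the green button fully down again to record the weight, and leave the other bench things where they are.

Things in the scene. Friction and masses are not known exactly. Their poses are not given: they have to be found in the camera images.
- tray: Fixed white sorting tray with steel edges. Origin on the bench under it; axes: z up. Its flat deck is 36 mm above the bench and spans x -70..70, y -40..160 mm in its frame. Steel walls 4 mm thick stand 22 mm above the deck on the +x, -x and +y sides; the -y side (y = -40 mm, blue line) is the open edge, over which pellets drop into the pan.
- pan: Loose steel weighing pan, 160 (x) x 120 (y) x 28 mm high, walls and floor 3 mm, 0.3 kg; origin: centre of its underside. An arch over the middle carries a black grip bar along the pan's x: 80 mm long, 12 mm thick (y), 14 mm high, bar centre 98 mm above the origin. It starts on the bench with its long side about 3 mm from the tray's open edge (rim 8 mm below the deck).
- scraper: Loose upright scraper, 0.12 kg; origin: centre of its underside. Flat blade block 52 mm wide (x), 30 mm thick (y), 30 mm high, orange over a black foot; on top a black upright handle 28 (x) x 20 (y) mm that ends 92 mm above the origin. Starts standing on the mat.
- mat: Fixed blue mat 150 x 150 mm, 6 mm thick; origin: centre of its underside.
- balance: Fixed white balance, 250 (x) x 180 (y) x 42 mm; origin: centre of its underside. Round steel weighing plate 130 mm across, top at 50 mm; see plate. Display and green button on the -x end.
- plate (a point): Centre of the top face of the balance's round plate.
- button_top (a point): Middle of the top of the balance's green button, 28 mm across, pressed straight down.
- button (a joint): Travel of the green button in m: 0 up, 0.006 fully down (spring, 5 N).
- pointer_tip (a point): Centre of the red ball (14 mm) at the tip of the inspection camera's fixed red pointer rod, 165 mm above the bench. The rod runs 100 mm from the camera's column (foot 80 x 100 mm, camera head at about 275 mm height) towards the robot along this point's -x axis.
- view (a point): Viewing point, 100 mm beyond the red pointer's tip, along the rod (pointer_tip's -x), 150 mm above the bench: the centre of the pan's underside belongs here; the pan's wall is then at the pointer's height. Any pan yaw.
- bottle: Loose amber bottle, 60 mm across, 130 mm tall. Bystander; origin: centre of underside.
- jar: Loose glass jar with black cap, 64 mm across, 80 mm tall. Bystander; origin: centre of underside.
- valve: Loose brass valve with black hand knob, 60 x 36 x 67 mm. Bystander; origin: centre of underside.
- pellet0: Green disc 20 mm across, 12 mm thick, pellet, loose; origin: centre of its underside as built (z axis = its axis, up at the start). Starts on the tray's deck; absent (None) in some runs.
- pellet1: Brick-red block 16 x 13 x 12 mm pellet, loose; origin: centre of its underside as built (z axis = its axis, up at the start). Starts on the tray's deck; absent (None) in some runs.
- pellet2: Green disc 20 mm across, 12 mm thick, pellet, loose; origin: centre of its underside as built (z axis = its axis, up at the start). Starts on the tray's deck; absent (None) in some runs.
- pellet3: Brick-red block 16 x 13 x 12 mm pellet, loose; origin: centre of its underside as built (z axis = its axis, up at the start). Starts on the tray's deck; absent (None) in some runs.
- pellet4: Green disc 20 mm across, 12 mm thick, pellet, loose; origin: centre of its underside as built (z axis = its axis, up at the start). Starts on the tray's deck; absent (None) in some runs.
- pellet5: Brick-red block 16 x 13 x 12 mm pellet, loose; origin: centre of its underside as built (z axis = its axis, up at the start). Starts on the tray's deck; absent (None) in some runs.
- pellet6: Green disc 20 mm across, 12 mm thick, pellet, loose; origin: centre of its underside as built (z axis = its axis, up at the start). Starts on the tray's deck; absent (None) in some runs.
- pellet7: Brick-red block 16 x 13 x 12 mm pellet, loose; origin: centre of its underside as built (z axis = its axis, up at the start). Starts on the tray's deck; absent (None) in some runs.
Things that resemble listed ones, but are neither listed nor needed, are in the scene too. What is shaped like the scraper but purple or turquoise is not meant. Several things have the shape of the mat; the one meant has the colours described above.

How it is judged:
By the outcome, as a careful person would: the job done as asked, in the order asked, and still so for the second after the job is handed in, with the robot touching nothing.
Of pellet0, pellet1, pellet2, pellet3, pellet4, pellet5, pellet6, pellet7 only 5 to 8 are there at a start; the rules pass over those that are not, and their reading is None.
At some moment in a run one of pellet0, pellet1, pellet2, pellet3, pellet4, pellet5, pellet6, pellet7, scraper may be knocked a few centimetres aside while the robot is not near it.
It also fails if it takes over 208 s, if anything falls off the work surface, if the arm or the gripper's body presses on something with over 40 N, if the wrist force passes 120 N, or if a joint passes its speed limit or range.

ROBOT

A 6-joint arm with a two-finger parallel gripper is mounted at the origin on the work surface. World frame = base frame: x ahead of the robot, y to its left, z up, the work surface at z = 0. Lengths are in m, angles in degrees, forces in N, time in s.
With the tool pointing down it reaches from about 0.3 to 0.75 m from the base axis. Payload 8.5 kg.
Tool frame: the origin (TCP) lies midway between the tips of the shut fingers; the grasp point (between the pads) lies 19 mm behind it; z points along the fingers, y is the line along which they close (so a half turn about z gives the same grasp; the last joint's range is limited). The gripper opens to 85 mm and grips with 20 to 120 N. Pads are 22 mm wide; open, the fingers measure 114 mm over their backs; the gripper's body (76 mm by 85 mm) begins 54 mm behind the grasp point. The pads swing forward as they close: fully open they stand 13 mm farther back than shut.
Start: joints at [52.122, 21.807, 74.336, -0, 83.858, -12.336], TCP at [0.237, 0.496, 0.194] pointing down, gripper open.
Joint ranges: [-178.18, 178.18], [-50.72, 133.34], [12.68, 142.11], [-81.47, 261.47], [9.98, 163.14], [-165.26, 165.26]. Speed limits (degrees/s): [136.94, 136.94, 180, 180, 180, 180].

INTERFACE

Orientations are given as a 3x3 rotation matrix whose columns are the frame's x, y, z axes.
In Python, from rig import observe, optics, order, spotter gives the robot as it stands.
- The arm moves only by the tool move_arm, never from a script. Its argument "series" is text: rows parted by semicolons, each of 5 numbers parted by spaces: the shift along the tool's x, y, z in cm, then the turn about the tool's z in degrees, then the opening, from -1 (shut) to 1 (fully open). A call has 1 to 8 rows; each row is the pose to reach, as a shift and turn from the pose commanded when the call began, along the tool's axes at that moment; what a row does not reach only later rows make up. A row lasts 1/8 s, in which the tool goes at most 62.5 mm and 10.7 degrees, less where a joint would pass 70% of its speed; a pose out of reach is approached as far as the arm can. A call with a gripper value outside its range is refused whole. The fingers move at their own pace and stop on an object; "force" is the grip in N (left out, the last holds). Time passes only in rows, so rows that repeat a pose let the fingers close. It gives the time, the measured TCP pose, the force, the opening and the grip force at its end, in the units of the state.
- observe(): the state, without advancing time (a new reading comes with each control period).
- optics.get_image(name): name is "scene" or "side" or "wrist"; returns a dict with "pixels" (480x640x3 uint8, blue, green, red), "camera_matrix" (3x3 intrinsics, pixels), "rvec" (rotation vector, rad) and "tvec" (3), from world to camera coordinates, as OpenCV has them. Camera axes: x right, y down, z forward; pixel columns grow to the right and rows downward; lengths in m; the calibration is good to about 2 mm. A picture is of the moment at which its call begins. There is no depth.
- order.close_job(): hands the job in; it is judged then, once.
Trained networks look in the newest picture that a camera, given by its name, has taken for a name from the list of things; names that differ only in an ending like _2 or _b are one class to them, and where a whole thing is asked for, a point or a joint stands for the part that bears it (a point fixed in the world has none). Each returns a list of dicts, best first, with "score" (0 to 1); they miss things now and then, are a little off and sometimes report something else, mostly with a low value. They report only what shows in the picture. A call takes as long as a camera call. They do not tell look-alikes from the thing itself.
- spotter.find_in(thing, camera): "point" ([x, y, z] in m, in world coordinates, good to about 4 mm: the middle of the surface that is visible of it).
- spotter.cut_out(thing, camera): "pixels" (480x640 bool, what is visible of it).
- spotter.mark_of(thing, camera): "point" ([x, y, z] in m, in world coordinates, good to about 4 mm: a listed point, or the origin of a listed thing).
The state is a dict: "time_s": time; "q": joint angles; "qvel": joint speeds; "joint_efforts": joint torques, N m; "position": TCP position; "tool_rot": TCP orientation; "ft_force": force on the tool from outside, world axes, zero at the start; "wrist_torque": the same for the moment, N m; "grip_width": finger opening in m; "gripper_force": force on a finger pad.
Only numpy, scipy, OpenCV 4.12 (cv2) and the standard library are available. Lean on these libraries where they do the work, as an engineer would, in place of code of your own. Each camera call takes 0.05 s, during which the arm holds its last target. There are 200 camera calls.

## Working session

There is one attempt and no reset: what is moved stays moved. The work goes in short steps, Python scripts to look and compute and a tool call to move; the robot and the scene stay as the last step left them, time stands still between calls to the robot, and variables do not carry over. Pictures are saved under pics/ and viewed, at most 17 in all, crops included, and the job is handed in when it is done.

Besides the shell and the picture viewer there is one more tool, called after "Call:" as name(argument=value, ...) on one line, values as JSON. move_arm: Moves the arm, as the interface text tells. Its arguments: {"type":"object","properties":{"series":{"type":"string"},"force":{"type":"number"}},"required":["series"]}

```bash
ls; mkdir -p pics; cat > h.py <<'E'
import numpy as np, cv2
from rig import observe, optics, order, spotter
def cam(n):
    d=optics.get_image(n); return d
def save(d,f): cv2.imwrite('pics/'+f,d['pixels'])
def ray(d,uv,z):
    R=cv2.Rodrigues(np.array(d['rvec'],float))[0]; t=np.array(d['tvec'],float).ravel()
    v=R.T@(np.linalg.inv(d['camera_matrix'])@np.array([uv[0],uv[1],1.])); c=-R.T@t
    return c+v*(z-c[2])/v[2]
def proj(d,p):
    return cv2.projectPoints(np.array(p,float).reshape(-1,3),np.array(d['rvec'],float),np.array(d['tvec'],float),np.array(d['camera_matrix'],float),None)[0].reshape(-1,2)
def tool(p):
    s=observe(); return np.array(s['tool_rot']).T@(np.array(p)-np.array(s['position']))*100
E
python3 - <<'E'
from h import *
np.set_printoptions(precision=3,suppress=True)
for n in ('scene','side','wrist'):
    d=cam(n); save(d,n+'0.png'); R=cv2.Rodrigues(np.array(d['rvec'],float))[0]; print(n,-R.T@np.array(d['tvec']).ravel())
s=observe(); print(s)
for t in ['tray','pan','scraper','mat','plate','button_top','pointer_tip','bottle','jar','valve']:
    for c in ('scene','side'):
        print(t,c,[(np.round(r['point'],3).tolist(),round(r['score'],2)) for r in spotter.mark_of(t,c)])
E
```

```text
pics
scene [ 0.897 -0.321  0.873]
side [ 0.084 -0.581  0.751]
wrist [0.173 0.528 0.373]
{'time_s': 0.15, 'q': array([ 52.12 ,  21.835,  74.374,   0.002,  83.86 , -12.335]), 'qvel': array([ 0.053, -0.125, -0.212, -0.007, -0.025,  0.028]), 'joint_efforts': array([  0.004, -44.862, -23.134,  -0.   ,   0.004,  -0.   ]), 'position': array([0.237, 0.496, 0.194]), 'tool_rot': array([[-0.902,  0.431, -0.001],
       [ 0.431,  0.902, -0.001],
       [ 0.   , -0.001, -1.   ]]), 'ft_force': array([-0.218, -0.63 ,  0.155]), 'wrist_torque': array([ 0.052,  0.043, -0.023]), 'gripper_force': 0.0, 'grip_width': 0.08515024555247155}
tray scene [([0.55, -0.013, 0.003], 0.59)]
tray side [([0.556, -0.01, -0.001], 0.85)]
pan scene [([0.552, -0.11, -0.003], 0.73), ([0.516, 0.018, 0.033], 0.19)]
pan side [([0.542, -0.115, -0.0], 0.95), ([0.546, -0.017, 0.034], 0.38)]
scraper scene [([0.35, 0.366, -0.001], 0.94), ([0.548, 0.482, 0.001], 0.91), ([0.513, 0.339, 0.005], 0.87)]
scraper side [([0.551, 0.482, -0.001], 0.97), ([0.351, 0.359, -0.002], 0.86), ([0.508, 0.337, 0.006], 0.83)]
mat scene [([0.5, 0.33, 0.
[... 176 characters left out ...]
), ([0.555, -0.009, 0.0], 0.26)]
plate scene [([0.568, -0.368, 0.051], 0.95), ([0.516, 0.018, 0.034], 0.21)]
plate side [([0.575, -0.366, 0.051], 0.64)]
button_top scene [([0.439, -0.308, 0.066], 0.64)]
button_top side []
pointer_tip scene [([0.75, 0.015, 0.162], 0.81), ([0.519, 0.018, 0.033], 0.31)]
pointer_tip side [([0.752, 0.017, 0.164], 0.95)]
bottle scene [([0.714, 0.288, -0.0], 0.65)]
bottle side [([0.717, 0.286, -0.001], 0.9), ([0.499, 0.331, -0.001], 0.6), ([0.549, -0.019, 0.039], 0.24), ([0.51, 0.338, 0.007], 0.16)]
jar scene [([0.722, -0.269, 0.003], 0.71)]
jar side [([0.725, -0.273, 0.001], 0.93)]
valve scene [([0.538, 0.061, 0.037], 0.19)]
valve side [([0.79, 0.19, -0.0], 0.53)]
```

View pics/scene0.png

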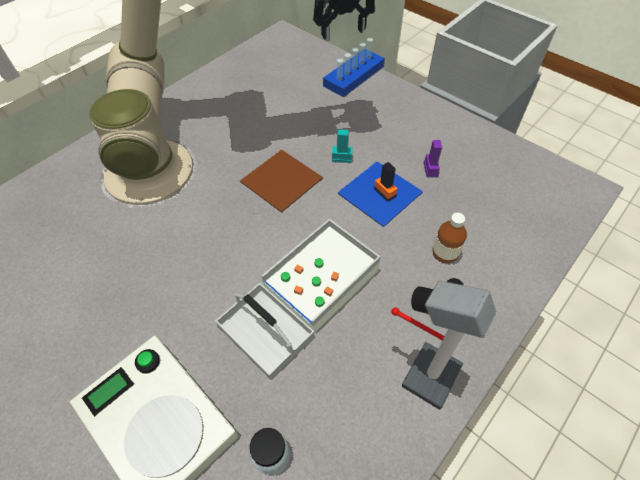

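View pics/side0.png

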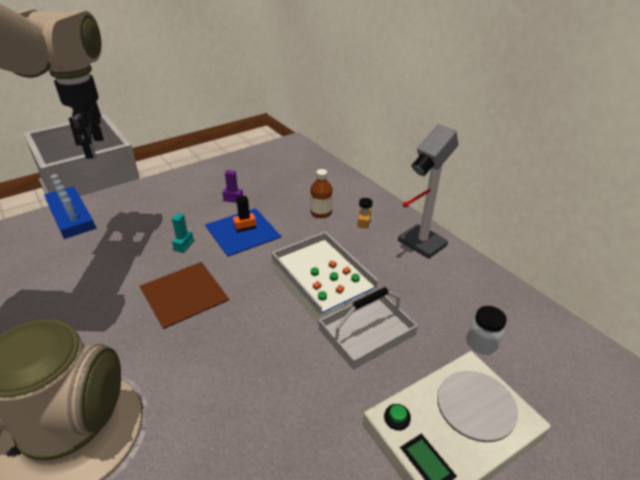

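Scene view: look-alikes are the turquoise (343,146), purple (434,158) and orange scraper (387,182), which stands on the blue mat (380,193); the brown mat (281,180) is not meant. There are 8 pellets on the tray (about 316,281), pan at (265,325), button at (147,360), plate at (165,435), red tip at (395,311). In the side view the orange scraper is at (244,215).

```bash
cat > m.py <<'E'
from h import *
np.set_printoptions(precision=3,suppress=True)
ims={}
for n in ('scene','side'): ims[n]=cam(n)
a=ims['scene']['pixels']; b=ims['side']['pixels']
A=cv2.resize(a[150:380,205:435],(600,600),interpolation=cv2.INTER_CUBIC)
cv2.imwrite('pics/crop1.png',A)
B=cv2.resize(b[175:375,170:437],(800,600),interpolation=cv2.INTER_CUBIC)
cv2.imwrite('pics/crop2.png',B)
# pellets
for n,d in ims.items():
    hsv=cv2.cvtColor(d['pixels'],cv2.COLOR_BGR2HSV)
    for nm,lo,hi in (('green',(50,120,60),(75,255,255)),('orange',(3,130,120),(14,255,255)),('blue',(105,150,80),(125,255,255))):
        m=cv2.inRange(hsv,lo,hi); k,l,st,c=cv2.connectedComponentsWithStats(m)
        print(n,nm)
        for i in range(1,k):
            if st[i,4]>15: print('  ',c[i],st[i,4],ray(d,c[i],0.044)[:2])
    m=cv2.inRange(hsv,(105,150,80),(125,255,255)); cs=cv2.findContours(m,0,1)[0]
    for c in cs:
        if cv2.contourArea(c)>800:
            P=np.array([ray(d,p[0],.006)[:2] for p in cv2.convexHull(c)],np.float32); print('mat?',cv2.minAreaRect(P))
E
python3 m.py
```

```text
scene green
   [318.5   262.138] 58 [0.539 0.061]
   [284.656 276.016] 61 [ 0.509 -0.011]
   [315.78  280.661] 59 [0.565 0.023]
   [319.059 300.971] 68 [ 0.601 -0.007]
   [144.861 358.574] 216 [ 0.436 -0.31 ]
   [107.013 390.521] 601 [ 0.434 -0.39 ]
scene orange
   [280.853 179.542] 2487 [0.313 0.178]
   [385.39 188.93] 187 [0.523 0.319]
   [452.157 232.897] 370 [0.712 0.312]
   [298.333 268.578] 45 [0.518 0.021]
   [334.341 275.795] 44 [0.587 0.057]
   [297.8  289.56] 50 [ 0.551 -0.016]
   [327.935 290.717] 46 [0.6   0.022]
scene blue
   [353.231  73.955] 1160 [0.182 0.618]
   [378.487 194.842] 2261 [0.522 0.294]
   [289.828 303.379] 58 [ 0.561 -0.05 ]
mat? ((0.5006716847419739, 0.3319164216518402), (0.150180384516716, 0.14943280816078186), 86.79486083984375)
mat? ((0.1403210461139679, 0.674679160118103), (0.2323419153690338, 0.103617362678051), 89.86319732666016)
side green
   [314.424 270.939] 33 [0.537 0.059]
   [333.5   275.833] 36 [0.562 0.022]
   [355.    277.324] 37 [ 0.598 -0.009]
   [322.   295.14] 43 [ 0.506 -0.012]
   [397.745 412.849] 239 [ 0.45  -0.306]
   [427.785 460.733] 805 [ 0.433 -0.391]
side orange
   [244.105 221.302] 172 [0.497 0.313]
   [332.154 263.308] 26 [0.585 0.057]
   [346.308 269.692] 26 [0.598 0.022]
   [316.71  284.516] 31 [0.516 0.02 ]
   [339.586 288.069] 29 [ 0.55  -0.016]
side blue
   [ 67.999 209.509] 995 [0.145 0.618]
   [241.29  233.928] 1564 [0.467 0.271]
mat? ((0.49634793400764465, 0.3290248513221741), (0.1486312299966812, 0.14688582718372345), 86.32929992675781)
mat? ((0.1498492807149887, 0.6964765191078186), (0.21177352964878082, 0.08048336207866669), 89.51008605957031)
```

View pics/crop1.png

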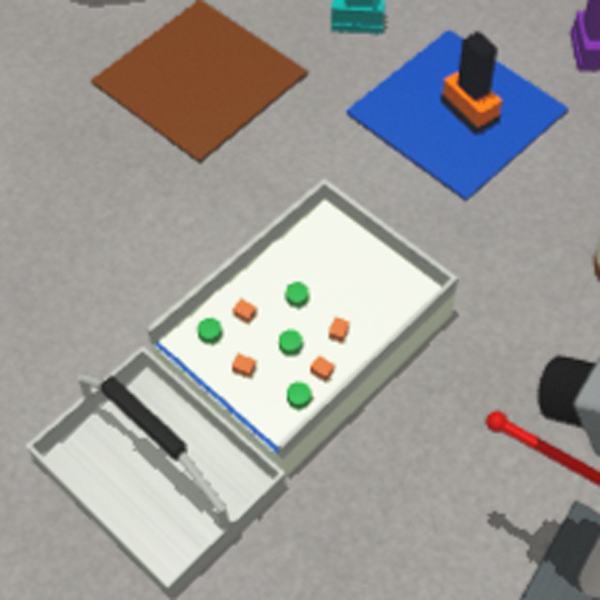

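View pics/crop2.png

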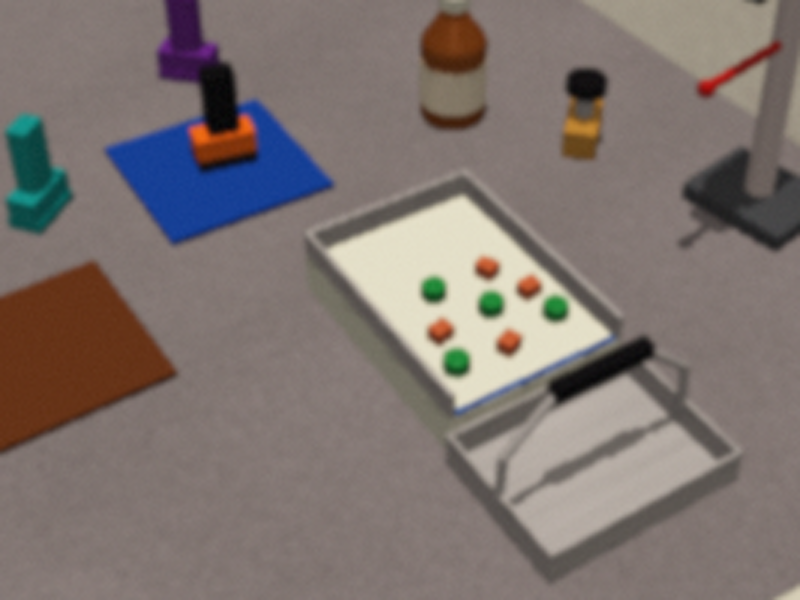

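Crop 1: orange scraper on the blue mat at (472,85), the right one, and tray, pan and open (blue) edge clear. Crop 2 shows the same, with the scraper at (222,120). Now yaws.

```bash
cat > fit.py <<'E'
from h import *
from scipy.optimize import minimize
def box(x0,x1,y0,y1,z0,z1): return np.array([[x,y,z] for x in(x0,x1) for y in(y0,y1) for z in(z0,z1)])
SCR=[box(-.026,.026,-.015,.015,0,.03),box(-.014,.014,-.01,.01,.03,.092)]
def silh(d,parts,x,y,yaw,z):
    c,s=np.cos(yaw),np.sin(yaw); R=np.array([[c,-s,0],[s,c,0],[0,0,1]]); m=np.zeros((480*4,640*4),np.uint8)
    for p in parts:
        h=cv2.convexHull((proj(d,p@R.T+[x,y,z])*4+1.5).astype(np.int32)); cv2.fillConvexPoly(m,h,255)
    return cv2.resize(m,(640,480),interpolation=cv2.INTER_AREA)/255.
def fit(masks,parts,x,y,z,yaws):
    def f(v): return sum(np.abs(silh(d,parts,v[0],v[1],v[2],z)-m).sum() for d,m in masks)
    best=None
    for w in yaws:
        r=minimize(f,[x,y,w],method='Nelder-Mead',options=dict(initial_simplex=np.array([[x,y,w],[x+.006,y,w],[x,y+.006,w],[x,y,w+.2]]),maxiter=80))
        if best is None or r.fun<best.fun: best=r
    return best.x,best.fun
def pick(thing,c,xy,**k):
    d=cam(c); b=None
    for r in spotter.cut_out(thing,c):
        m=r['pixels'].astype(float); cy,cx=np.argwhere(m>0).mean(0); p=ray(d,(cx,cy),.04)[:2]
        e=np.hypot(*(p-xy)); 
        if b is None or e<b[0]: b=(e,m)
    return d,b[1],b[0]
def fit_scr(xy,z=.006,cams=('scene','side')):
    ms=[]
    for c in cams:
        d,m,e=pick('scraper',c,xy); print(c,'off',round(e,3),m.sum()); ms.append((d,m))
    v,f=fit(ms,SCR,xy[0],xy[1],z,np.radians([0,45,90,135])); print('scraper',v[:2],np.degrees(v[2]),f); return v
E
python3 - <<'E'
from fit import *
np.set_printoptions(precision=4,suppress=True)
d=cam('scene')
def P(u,v,z): return ray(d,(205+u*230/600-.3,150+v*230/600-.3),z)[:2]
T=[P(324,181,.058),P(456,281,.058),P(151,333,.058)]
print('tray corners',T); 
for a,b in((0,1),(2,0)): e=T[b]-T[a]; print('ang',np.degrees(np.arctan2(e[1],e[0])),np.hypot(*e))
L=[P(158,345,.036),P(279,452,.036)];e=L[1]-L[0]; print('blue',L,np.degrees(np.arctan2(e[1],e[0])),np.hypot(*e))
Q=[P(145,350,.028),P(31,447,.028),P(172,594,.028),P(287,482,.028)]
for i in range(4): e=Q[(i+1)%4]-Q[i]; print('pan',Q[i],np.degrees(np.arctan2(e[1],e[0])),np.hypot(*e))
print('pan c',sum(Q)/4)
B=[P(109,384,.098),P(181,450,.098)];print('bar',B)
fit_scr((.511,.338))
E
```

```text
tray corners [array([0.4877, 0.1544]), array([0.6344, 0.1472]), array([ 0.4835, -0.048 ])]
ang -2.8183691612708976 0.14692837582076262
ang 88.81376265267453 0.20246694946866572
blue [array([ 0.4845, -0.0447]), array([ 0.6195, -0.0499])] -2.1876508127931755 0.1351319731113615
pan [ 0.4759 -0.0522] -92.38568040799169 0.11665180261386797
pan [ 0.4711 -0.1687] -3.259673999710915 0.16187043981619806
pan [ 0.6327 -0.1779] 87.53763547799808 0.11665897300949626
pan [ 0.6377 -0.0614] 176.74366653898417 0.16202644933514643
pan c [ 0.5543 -0.1151]
bar [array([ 0.5113, -0.1113]), array([ 0.5873, -0.1139])]
scene off 0.002 563.0
side off 0.003 572.0
scraper [0.509  0.3388] -16.522583454344254 137.6627450980392
```

```bash
cat >> h.py <<'E'
def go(p,yaw=None):
    s=observe(); R=np.array(s['tool_rot']); a=np.degrees(np.arctan2(R[1,1],R[0,1]))
    t=None if yaw is None else -((yaw-a+90)%180-90)
    print('t',round(s['time_s'],1),'pos',np.round(s['position'],4),'yaw(y axis)',round(a,1),'w',round(s['grip_width'],4),'F',np.round(s['ft_force'],1))
    print('shift cm',np.round(tool(p),2),'turn',t)
E
python3 - <<'E'
from h import *
a,b=cam('scene'),cam('side')
def PM(d):
    R=cv2.Rodrigues(np.array(d['rvec'],float))[0]; return np.array(d['camera_matrix'])@np.c_[R,np.array(d['tvec']).ravel()]
X=cv2.triangulatePoints(PM(a),PM(b),np.array([[144.86],[358.57]]),np.array([[397.745],[412.85]]));print(X[:3].T/X[3])
print(ray(a,(144.86,358.57),.064),ray(b,(397.745,412.85),.064))
go([.438,-.308,.13],87.5)
E
```

```text
[[ 0.44331272 -0.3103107   0.05703685]]
[ 0.44701319 -0.31011697  0.064     ] [ 0.43980562 -0.31333392  0.064     ]
t 1.6 pos [0.2371 0.4962 0.194 ] yaw(y axis) 64.5 w 0.0855 F [-0.5 -0.4  0.8]
shift cm [-52.8  -63.9    6.41] turn -23.040865665248603
```

Call:
move_arm(series="-53.2 -63.9 0 -23 -1;-53.2 -63.9 0 -23 -1;-53.2 -63.9 0 -23 -1;-53.2 -63.9 0 -23 -1;-53.2 -63.9 0 -23 -1;-53.2 -63.9 0 -23 -1;-53.2 -63.9 0 -23 -1;-53.2 -63.9 0 -23 -1")

```text
time_s: 2.6
position: [0.3585, 0.0177, 0.1945]
tool_rot: [[-0.999, 0.044, 0.001], [0.044, 0.999, -0.0], [-0.001, -0.0, -1.0]]
ft_force: [1.7, -0.1, -0.3]
grip_width: -0.0
gripper_force: 0.0
```

```bash
python3 -c "
from h import *
go([.442,-.31,.09],87.5)"
```

```text
t 2.6 pos [0.3585 0.0177 0.1945] yaw(y axis) 87.5 w -0.0 F [ 1.7 -0.1 -0.3]
shift cm [ -9.78 -32.37  10.46] turn -0.04999002949786302
```

Call:
move_arm(series="-9.8 -32.4 0 0 -1;-9.8 -32.4 0 0 -1;-9.8 -32.4 0 0 -1;-9.8 -32.4 0 0 -1;-9.8 -32.4 0 0 -1;-9.8 -32.4 0 0 -1;-9.8 -32.4 10 0 -1;-9.8 -32.4 10 0 -1")

```text
time_s: 3.6
position: [0.4412, -0.3079, 0.0917]
tool_rot: [[-0.999, 0.045, -0.002], [0.045, 0.999, 0.002], [0.002, 0.002, -1.0]]
ft_force: [0.4, -0.3, -0.5]
grip_width: 0.0003
gripper_force: 0.0
```

```bash
python3 -c "
from h import *
d=cam('wrist');save(d,'w1.png');print(proj(d,[[.442,-.31,.06]]))
h=cv2.cvtColor(cam('scene')['pixels'],cv2.COLOR_BGR2HSV)
print(spotter.mark_of('button_top','wrist')[:2],spotter.mark_of('plate','wrist')[:2])
go([.442,-.31,.062])"
```

```text
[[317.67743267 260.02979522]]
[{'point': [0.4469, -0.3107, 0.0645], 'score': 0.85}] []
t 3.8 pos [ 0.4422 -0.3086  0.095 ] yaw(y axis) 87.5 w 0.0004 F [ 0.  -0.1  0.3]
shift cm [ 0.02 -0.14  3.3 ] turn None
```

View pics/w1.png

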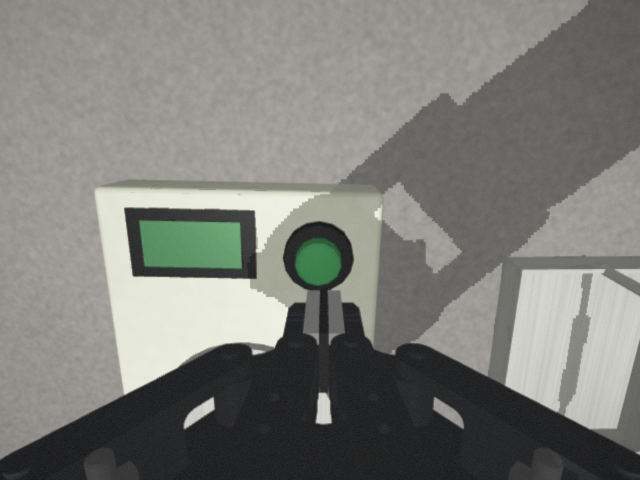

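Wrist view: button centred at (319,262), matching the projected target (318,260). Press.

Call:
move_arm(series="-0.2 -0.1 2 0 -1;-0.2 -0.1 2.8 0 -1;-0.2 -0.1 3.2 0 -1;-0.2 -0.1 3.4 0 -1;-0.2 -0.1 3.4 0 -1;-0.2 -0.1 3.4 0 -1")

```text
time_s: 4.55
position: [0.444, -0.3094, 0.0605]
tool_rot: [[-0.999, 0.044, 0.0], [0.044, 0.999, -0.0], [-0.0, -0.0, -1.0]]
ft_force: [0.6, 0.9, 0.6]
grip_width: 0.0
gripper_force: 0.0
```

Call:
move_arm(series="0 0 0.2 0 -1;0 0 0.3 0 -1;0 0 0.4 0 -1;0 0 0.4 0 -1")

```text
time_s: 5.05
position: [0.4438, -0.3093, 0.056]
tool_rot: [[-0.999, 0.044, -0.0], [0.044, 0.999, 0.0], [0.0, 0.0, -1.0]]
ft_force: [-0.0, -0.1, -0.5]
grip_width: 0.0002
gripper_force: 0.0
```

Call:
move_arm(series="0 0 0.1 0 -1;0 0 0.2 0 -1;0 0 0.3 0 -1;0 0 0.3 0 -1")

```text
time_s: 5.55
position: [0.4438, -0.3093, 0.053]
tool_rot: [[-0.999, 0.044, -0.0], [0.044, 0.999, 0.0], [0.0, 0.0, -1.0]]
ft_force: [-0.5, -0.1, 0.1]
grip_width: 0.0005
gripper_force: 0.0
```

```bash
python3 -c "
from h import *
d=cam('wrist');e=cam('side');
a=cv2.resize(d['pixels'][180:380,220:420],(400,400));b=cv2.resize(e['pixels'][320:480,320:480],(400,400));cv2.imwrite('pics/p2.png',np.hstack([a,b]))
print(proj(e,[observe()['position']]))"
```

```text
[[397.12281233 413.46335113]]
```

View pics/p2.png

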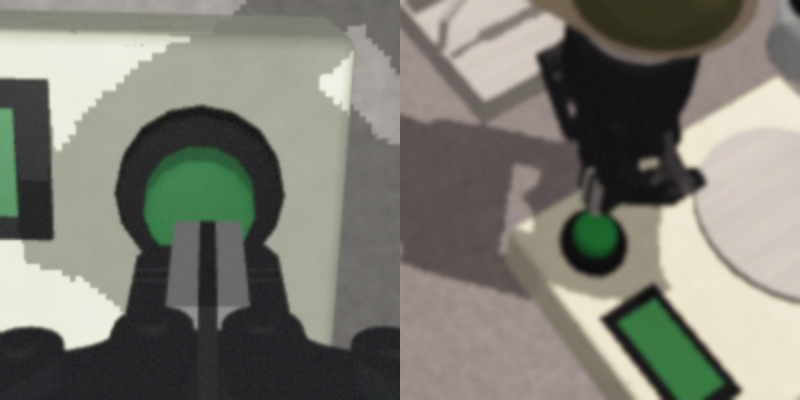

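Wrist crop: shut fingertips at (207,222) over the button's lower half; side crop: the tip seems to be above or behind the button at (590,210). I check this numerically.

```bash
python3 -c "
from h import *
np.set_printoptions(precision=3,suppress=True)
d=cam('wrist'); s=observe(); R=np.array(s['tool_rot']);p=np.array(s['position'])
print(p,proj(d,[p+R@np.array(o) for o in ([0,0,0],[.011,0,0],[-.011,0,0],[0,0,-.019])]))
for z in (.05,.055,.06,.065): print(z,ray(d,(319.5,279.5),z))
R=cv2.Rodrigues(np.array(d['rvec'],float))[0]; print(-R.T@np.array(d['tvec']).ravel(), R[2])
for c in ('scene','side','wrist'): print(c,spotter.mark_of('button_top',c)[:1],spotter.mark_of('plate',c)[:1],spotter.mark_of('balance',c)[:1])
"
```

```text
[ 0.444 -0.309  0.053] [[320.825 278.309]
 [320.77  257.895]
 [320.877 298.077]
 [320.566 293.561]]
0.05 [ 0.446 -0.31   0.05 ]
0.055 [ 0.444 -0.31   0.055]
0.06 [ 0.442 -0.31   0.06 ]
0.065 [ 0.44  -0.31   0.065]
[ 0.373 -0.305  0.232] [ 0.28  -0.012 -0.96 ]
scene [{'point': [0.4457, -0.3097, 0.0646], 'score': 0.61}] [{'point': [0.5684, -0.3697, 0.0523], 'score': 0.91}] [{'point': [0.5243, -0.3644, -0.0026], 'score': 0.76}]
side [{'point': [0.4469, -0.3147, 0.0621], 'score': 0.78}] [{'point': [0.5767, -0.3671, 0.0491], 'score': 0.8}] [{'point': [0.5264, -0.3641, 0.0016], 'score': 0.57}]
wrist [{'point': [0.4454, -0.3165, 0.0632], 'score': 0.95}] [] [{'point': [0.5247, -0.3669, 0.0017], 'score': 0.86}]
```

```bash
python3 -c "
from h import *
s=observe(); R=np.array(s['tool_rot']);p=np.array(s['position']);o=[]
for c,(r,q) in (('scene',(290,85)),('side',(350,340))):
    d=cam(c); im=cv2.resize(d['pixels'][r:r+120,q:q+120],(400,400),interpolation=cv2.INTER_CUBIC)
    for k,col in ((0,(0,0,255)),(-.019,(255,0,255)),(-.073,(255,0,0))):
        u=(proj(d,[p+R@np.array([0,0,k])])[0]-[q,r])*400/120; cv2.circle(im,tuple(int(v) for v in u),3,col,-1)
    o.append(im)
cv2.imwrite('pics/p3.png',np.hstack(o)); print(s['joint_efforts'],s['q'],s['ft_force'])"
```

```text
[ 2.85550595e-03 -4.67153835e+01 -1.82208288e+01 -1.07511994e-04
  7.49402375e-05 -1.96936031e-05] [-4.74188493e+01  2.92188716e+01  8.77629544e+01 -2.47637145e-04
  6.30167584e+01 -1.34874555e+02] [-0.76668039  1.18266098  0.66606447]
```

View pics/p3.png

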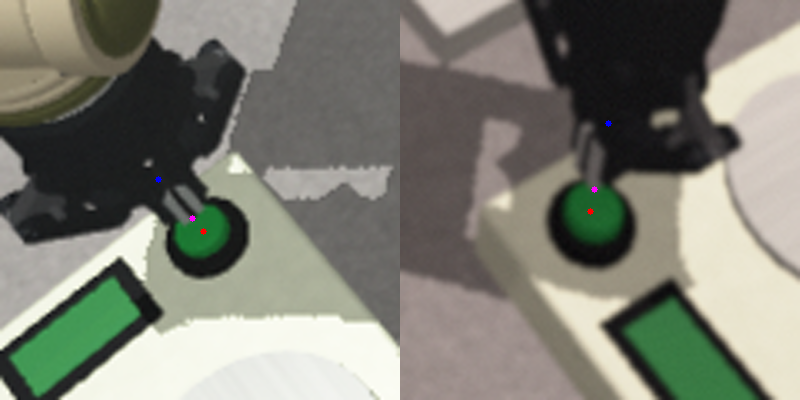

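Scene and side crops: the visible tips end at the magenta mark, i.e. about 19 mm behind the TCP. So real tips are about 2 cm higher than the reported TCP; descend until force shows.

Call:
move_arm(series="0 0 0.2 0 -1;0 0 0.4 0 -1;0 0 0.6 0 -1;0 0 0.6 0 -1")

```text
time_s: 6.75
position: [0.4437, -0.3092, 0.0469]
tool_rot: [[-0.999, 0.044, -0.0], [0.044, 0.999, 0.0], [0.0, 0.0, -1.0]]
ft_force: [0.6, -0.3, 0.6]
grip_width: -0.0003
gripper_force: 0.0
```

Call:
move_arm(series="0 0 0.2 0 -1;0 0 0.4 0 -1;0 0 0.4 0 -1")

```text
time_s: 7.12
position: [0.4437, -0.3092, 0.0429]
tool_rot: [[-0.999, 0.044, -0.0], [0.044, 0.999, 0.0], [0.0, 0.0, -1.0]]
ft_force: [0.2, 0.0, -0.9]
grip_width: 0.0001
gripper_force: 0.0
```

Call:
move_arm(series="0 0 0.1 0 -1;0 0 0.2 0 -1;0 0 0.3 0 -1;0 0 0.3 0 -1")

```text
time_s: 7.62
position: [0.4438, -0.3093, 0.04]
tool_rot: [[-0.999, 0.044, -0.0], [0.044, 0.999, 0.0], [0.0, 0.0, -1.0]]
ft_force: [-0.4, -0.5, -0.5]
grip_width: 0.0002
gripper_force: 0.0
```

Call:
move_arm(series="0 0 0.1 0 -1;0 0 0.2 0 -1;0 0 0.3 0 -1;0 0 0.3 0 -1")

```text
time_s: 8.12
position: [0.4438, -0.3093, 0.037]
tool_rot: [[-0.999, 0.044, -0.0], [0.044, 0.999, 0.0], [0.0, 0.0, -1.0]]
ft_force: [-0.3, -0.4, 0.0]
grip_width: 0.0002
gripper_force: 0.0
```

```bash
python3 -c "
from h import *
s=observe(); R=np.array(s['tool_rot']);p=np.array(s['position']);o=[]
for c,(r,q) in (('wrist',(200,240)),('side',(350,340))):
    n=160 if c=='wrist' else 120
    d=cam(c); im=cv2.resize(d['pixels'][r:r+n,q:q+n],(400,400),interpolation=cv2.INTER_CUBIC)
    for k,col in ((0,(0,0,255)),(-.019,(255,0,255)),(-.073,(255,0,0))):
        u=(proj(d,[p+R@np.array([0,0,k])])[0]-[q,r])*400/n; cv2.circle(im,tuple(int(v) for v in u),3,col,-1)
    o.append(im)
cv2.imwrite('pics/p4.png',np.hstack(o))"
```

```text
(no output)
```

View pics/p4.png

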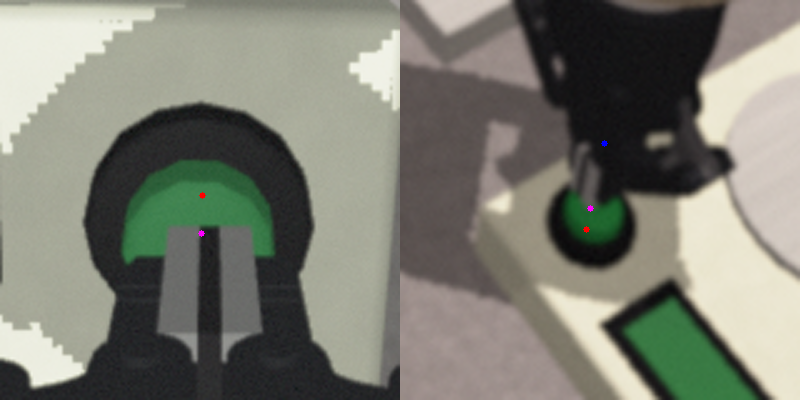

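Wrist crop: tips end near the magenta mark (205,230), still above the green top; the side crop agrees. Go on down, watching force.

Call:
move_arm(series="0 0 0.2 0 -1;0 0 0.4 0 -1;0 0 0.4 0 -1")

```text
time_s: 8.6
position: [0.4437, -0.3092, 0.0329]
tool_rot: [[-0.999, 0.044, -0.0], [0.044, 0.999, 0.0], [0.0, 0.0, -1.0]]
ft_force: [0.4, 0.3, 0.7]
grip_width: -0.0001
gripper_force: 0.0
```

Call:
move_arm(series="0 0 0.2 0 -1;0 0 0.4 0 -1;0 0 0.4 0 -1")

```text
time_s: 8.98
position: [0.4438, -0.3092, 0.0289]
tool_rot: [[-0.999, 0.044, -0.0], [0.044, 0.999, 0.0], [0.0, 0.0, -1.0]]
ft_force: [-0.5, -0.2, 0.1]
grip_width: 0.0
gripper_force: 0.0
```

Call:
move_arm(series="0 0 0.2 0 -1;0 0 0.3 0 -1;0 0 0.3 0 -1")

```text
time_s: 9.35
position: [0.4439, -0.3093, 0.0262]
tool_rot: [[-0.999, 0.044, 0.0], [0.044, 0.999, -0.0], [-0.0, -0.0, -1.0]]
ft_force: [-0.4, 0.7, 2.2]
grip_width: -0.0
gripper_force: 0.8
```

Call:
move_arm(series="0 0 0.2 0 -1;0 0 0.3 0 -1;0 0 0.3 0 -1")

```text
time_s: 9.72
position: [0.4439, -0.3094, 0.0231]
tool_rot: [[-0.999, 0.044, 0.0], [0.044, 0.999, -0.0], [-0.0, -0.0, -1.0]]
ft_force: [-0.3, -1.1, 3.2]
grip_width: -0.0002
gripper_force: 1.7
```

Call:
move_arm(series="0 0 0.1 0 -1;0 0 0.2 0 -1;0 0 0.2 0 -1")

```text
time_s: 10.1
position: [0.4439, -0.3094, 0.0212]
tool_rot: [[-0.999, 0.044, 0.0], [0.044, 0.999, -0.0], [-0.0, -0.0, -1.0]]
ft_force: [-0.4, 0.5, 4.8]
grip_width: -0.0001
gripper_force: 2.3
```

Call:
move_arm(series="0 0 0.05 0 -1;0 0 0.1 0 -1;0 0 0.1 0 -1;0 0 0.1 0 -1")

```text
time_s: 10.6
position: [0.4439, -0.3094, 0.0207]
tool_rot: [[-0.999, 0.044, 0.0], [0.044, 0.999, -0.0], [-0.0, -0.0, -1.0]]
ft_force: [-1.8, 1.6, 9.8]
grip_width: -0.0003
gripper_force: 4.9
```

Force jumped at z≈0.0207: button fully down. Real tips are ~36 mm behind the reported TCP. Go up and over to the scraper.

Call:
move_arm(series="0 0 -6 0 -1;0 0 -12 0 -1;-3.6 65 -13 14 1;-3.6 65 -13 14 1;-3.6 65 -13 14 1;-3.6 65 -13 14 1;-3.6 65 -13 14 1;-3.6 65 -13 14 1")

```text
time_s: 11.6
position: [0.4808, 0.0642, 0.1456]
tool_rot: [[-0.959, 0.285, -0.0], [0.285, 0.959, 0.0], [0.0, -0.0, -1.0]]
ft_force: [1.1, 0.4, -0.2]
grip_width: 0.0858
gripper_force: 0.0
```

```bash
python3 -c "
from h import *
go([.509,.339,.15],73.5)"
```

```text
t 11.6 pos [0.4808 0.0642 0.1456] yaw(y axis) 73.4 w 0.0858 F [ 1.1  0.4 -0.2]
shift cm [ 5.12 27.14 -0.44] turn -0.054601596107161754
```

Call:
move_arm(series="5.1 27.1 0 0 1;5.1 27.1 0 0 1;5.1 27.1 0 0 1;5.1 27.1 0 0 1;5.1 27.1 0 0 1;5.1 27.1 0 0 1;5.1 27.1 0 0 1")

```text
time_s: 12.48
position: [0.5092, 0.3357, 0.1454]
tool_rot: [[-0.958, 0.285, -0.001], [0.285, 0.958, -0.001], [0.001, -0.001, -1.0]]
ft_force: [-0.1, -0.5, 0.3]
grip_width: 0.0855
gripper_force: 0.0
```

```bash
cat > w.py <<'E'
import sys
from fit import *
d=cam('wrist'); s=observe(); save(d,sys.argv[1])
v=fit_scr((.509,.339),cams=('side','wrist'))
go([v[0],v[1],.08],np.degrees(v[2])+90)
p=np.array(s['position']); R=np.array(s['tool_rot'])
E
python3 w.py w2.png
```

```text
side off 0.002 572.0
wrist off 0.001 2844.0
scraper [0.50935508 0.33959095] -13.196814604898616 280.1843137254902
t 12.7 pos [0.5095 0.3357 0.146 ] yaw(y axis) 73.4 w 0.0856 F [-0.3  0.6 -0.1]
shift cm [0.13 0.37 6.6 ] turn -3.410427557448358
```

View pics/w2.png

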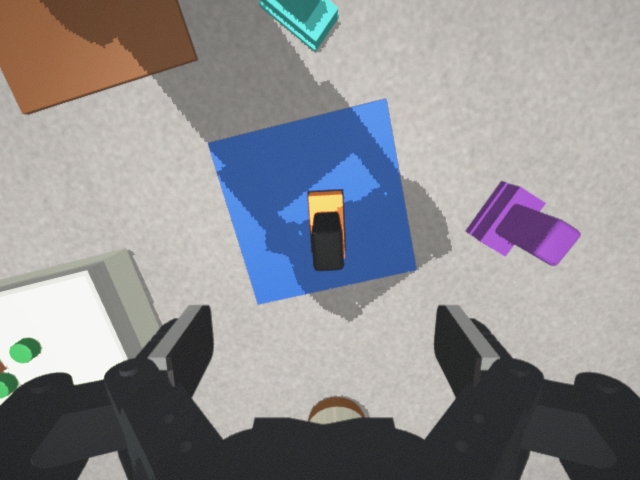

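Wrist view: orange scraper centred at (326,230) with its handle, between the open fingers' line; purple (525,225) and turquoise (300,20) clear. Descend and grip.

Call:
move_arm(series="0.1 0.4 3 -3 1;0.1 0.4 6 -3 1;0.1 0.4 9 -3 1;0.1 0.4 11 -3 1;0.1 0.4 12.6 -3 1;0.1 0.4 12.6 -3 1", force=50)

```text
time_s: 13.48
position: [0.5092, 0.3402, 0.0191]
tool_rot: [[-0.972, 0.235, -0.002], [0.235, 0.972, -0.001], [0.001, -0.001, -1.0]]
ft_force: [-0.1, -0.1, 0.4]
grip_width: 0.0853
gripper_force: 0.0
```

Call:
move_arm(series="0 0 0 0 -1;0 0 0 0 -1;0 0 0 0 -1;0 0 0 0 -1;0 0 0 0 -1;0 0 0 0 -1", force=50)

```text
time_s: 14.22
position: [0.5094, 0.3406, 0.0198]
tool_rot: [[-0.972, 0.234, -0.0], [0.234, 0.972, -0.0], [0.0, -0.0, -1.0]]
ft_force: [0.7, 1.2, -0.0]
grip_width: 0.0194
gripper_force: 53.6
```

Call:
move_arm(series="0 0 -4 0 -1;0 0 -9 0 -1;-6 -21.6 -10 -11 -1;-6 -21.6 -10 -11 -1;-6 -21.6 -10 -11 -1;-6 -21.6 -10 -11 -1;-6 -21.6 -10 -11 -1;-6 -21.6 -10 -11 -1")

```text
time_s: 15.22
position: [0.5172, 0.1169, 0.1198]
tool_rot: [[-0.999, 0.044, -0.0], [0.044, 0.999, 0.0], [0.0, 0.0, -1.0]]
ft_force: [-0.4, -0.5, -2.0]
grip_width: 0.0197
gripper_force: 53.6
```

```bash
cat > t.py <<'E'
from h import *
np.set_printoptions(precision=3,suppress=True)
O=np.array([.554,-.011]);ya=np.radians(-2.3);ex=np.array([np.cos(ya),np.sin(ya)]);ey=np.array([-ex[1],ex[0]])
def pellets(c='scene'):
    d=cam(c); hsv=cv2.cvtColor(d['pixels'],cv2.COLOR_BGR2HSV)
    for nm,lo,hi in (('green',(50,120,60),(75,255,255)),('red',(3,130,120),(14,255,255))):
        k,l,st,cc=cv2.connectedComponentsWithStats(cv2.inRange(hsv,lo,hi))
        for i in range(1,k):
            p=ray(d,cc[i],.044)[:2]-O; q=np.array([p@ex,p@ey])
            if st[i,4]>8 and abs(q[0])<.12 and -.2<q[1]<.2: print(c,nm,st[i,4],q*1000)
def lane(x,y,z):
    p=O+ex*x+ey*y; go([p[0],p[1],z],87.7)
E
python3 -c "
from t import *
pellets(); pellets('side'); lane(-.04,.125,.051)
d=cam('scene');e=cam('side');b=[cv2.resize(d['pixels'][180:400,200:400],(400,440)),cv2.resize(e['pixels'][200:380,250:430],(400,440))]
cv2.imwrite('pics/p5.png',np.hstack(b))"
```

```text
scene green 58 [-17.487  71.223]
scene green 63 [-44.829  -1.736]
scene green 63 [ 9.663 34.846]
scene green 68 [47.152  5.673]
scene red 254 [-76.017 168.944]
scene red 46 [-37.129  30.654]
scene red 44 [-8.726 32.844]
scene red 44 [29.786 69.65 ]
scene red 46 [44.16  34.884]
side green 40 [-20.344  70.107]
side green 29 [ 8.126 33.92 ]
side green 36 [44.28   4.062]
side green 43 [-47.46   -3.227]
side red 30 [27.254 68.434]
side red 31 [41.431 33.59 ]
side red 34 [-9.947 32.014]
side red 34 [-39.774  28.967]
t 15.3 pos [0.517 0.117 0.12 ] yaw(y axis) 87.5 w 0.0195 F [-0.5  0.2 -0.3]
shift cm [-0.2  -0.19  6.88] turn -0.1680158641497087
```

View pics/p5.png

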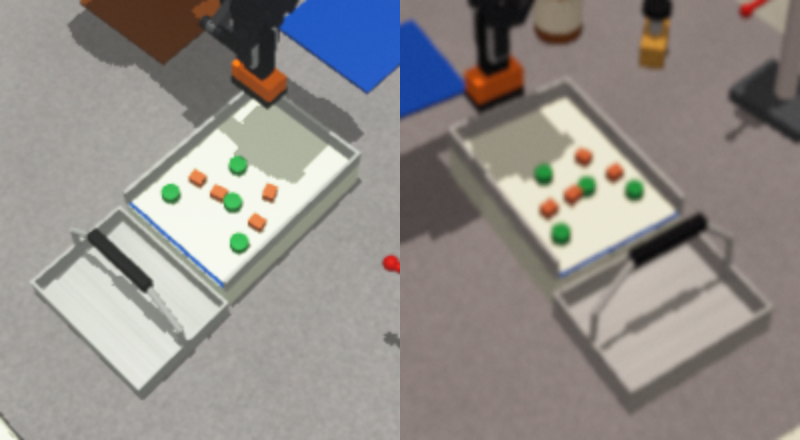

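Pic: scraper held upright over the tray's back left corner, (260,80); 8 pellets on deck, one red nudged to the middle. Lower and sweep lane 1.

Call:
move_arm(series="-0.4 0 3 0 -1;-0.4 0 5.5 0 -1;-0.4 0 6.3 0 -1;-0.4 0 6.8 0 -1;-0.4 0 6.8 0 -1;-0.4 0 6.8 0 -1")

```text
time_s: 16.18
position: [0.5216, 0.1165, 0.0525]
tool_rot: [[-0.999, 0.044, 0.001], [0.044, 0.999, -0.0], [-0.001, 0.0, -1.0]]
ft_force: [-0.2, -0.9, -1.3]
grip_width: 0.0193
gripper_force: 53.6
```

Call:
move_arm(series="0 -1 0.1 0 -1;0 -2.5 0.1 0 -1;0 -4 0.1 0 -1;0 -5.5 0.1 0 -1;0 -7 0.1 0 -1;0 -8.5 0.1 0 -1;0 -10 0.1 0 -1;0 -11.2 0.1 0 -1")

```text
time_s: 17.18
position: [0.5162, 0.0035, 0.0509]
tool_rot: [[-0.999, 0.045, 0.0], [0.045, 0.999, 0.0], [-0.0, 0.0, -1.0]]
ft_force: [0.2, 0.6, -2.1]
grip_width: 0.019
gripper_force: 53.7
```

Call:
move_arm(series="0 -1.2 0 0 -1;0 -2.4 0 0 -1;0 -3.6 0 0 -1;0 -4.8 0 0 -1;0 -6 0 0 -1;0 -6.3 0 0 -1;0 -6.3 0 0 -1")

```text
time_s: 18.05
position: [0.5134, -0.0585, 0.0508]
tool_rot: [[-0.999, 0.045, -0.0], [0.045, 0.999, 0.0], [0.0, 0.0, -1.0]]
ft_force: [-0.2, 0.6, -0.9]
grip_width: 0.0193
gripper_force: 53.5
```

```bash
python3 -c "
from t import *
pellets(); pellets('side'); lane(-.0,.125,.12);lane(-.0,.125,.0515)"
```

```text
scene green 60 [ 9.869 34.449]
scene green 68 [47.152  5.673]
scene green 37 [-30.885 -77.551]
scene green 33 [ -5.821 -77.941]
scene red 44 [29.786 69.65 ]
scene red 47 [-0.784 15.605]
scene red 198 [-29.883 -47.134]
scene red 47 [44.134 35.042]
side green 53 [-41.699 -98.054]
side green 23 [ -64.772 -101.125]
side red 259 [-34.549 -42.37 ]
side red 22 [-59.273 -75.515]
t 18.1 pos [ 0.513 -0.058  0.051] yaw(y axis) 87.5 w 0.0198 F [ 0.5 -0.1 -1.4]
shift cm [-3.8  17.39 -6.92] turn -0.22501084948466143
t 18.1 pos [ 0.513 -0.058  0.051] yaw(y axis) 87.5 w 0.0198 F [ 0.5 -0.1 -1.4]
shift cm [-3.8  17.39 -0.07] turn -0.22501084948466143
```

Call:
move_arm(series="0 0 -4 0 -1;-3.8 17.4 -5 0 -1;-3.8 17.4 -5 0 -1;-3.8 17.4 -5 0 -1;-3.8 17.4 -5 0 -1;-3.8 17.4 -3 0 -1;-3.8 17.4 0 0 -1;-3.8 17.4 0 0 -1")

```text
time_s: 19.15
position: [0.5586, 0.1131, 0.0498]
tool_rot: [[-0.999, 0.045, -0.002], [0.045, 0.999, -0.0], [0.002, -0.0, -1.0]]
ft_force: [-0.4, -0.4, -1.8]
grip_width: 0.0192
gripper_force: 53.7
```

Call:
move_arm(series="0 -1 0 0 -1;0 -2.5 0 0 -1;0 -4 0 0 -1;0 -5.5 0 0 -1;0 -7 0 0 -1;0 -8.5 0 0 -1;0 -10 0 0 -1;0 -11.2 0 0 -1")

```text
time_s: 20.15
position: [0.5541, 0.0008, 0.0508]
tool_rot: [[-0.999, 0.045, -0.0], [0.045, 0.999, 0.0], [0.0, 0.0, -1.0]]
ft_force: [-0.0, -0.2, -0.8]
grip_width: 0.0193
gripper_force: 53.6
```

Call:
move_arm(series="0 -1.2 0 0 -1;0 -2.4 0 0 -1;0 -3.6 0 0 -1;0 -4.8 0 0 -1;0 -6 0 0 -1;0 -6.3 0 0 -1;0 -6.3 0 0 -1")

```text
time_s: 21.02
position: [0.5513, -0.0612, 0.0508]
tool_rot: [[-0.999, 0.045, -0.0], [0.045, 0.999, 0.0], [0.0, 0.0, -1.0]]
ft_force: [-1.4, -0.1, -1.5]
grip_width: 0.0191
gripper_force: 53.6
```

```bash
python3 -c "
from t import *
pellets(); pellets('side'); lane(.039,.125,.0515)"
```

```text
scene green 69 [47.112  5.545]
scene green 40 [-31.074 -77.475]
scene green 30 [ -5.929 -78.16 ]
scene green 53 [ 24.024 -80.778]
scene red 101 [44.41  29.406]
scene red 208 [  7.217 -48.34 ]
scene red 28 [  7.343 -69.919]
side green 52 [-12.833 -98.857]
side green 53 [-41.428 -97.935]
side green 25 [-64.264 -99.953]
side red 209 [  3.305 -39.723]
side red 16 [-25.533 -82.922]
side red 31 [-59.532 -74.536]
t 21.1 pos [ 0.551 -0.061  0.051] yaw(y axis) 87.5 w 0.0191 F [ 0.2  0.2 -1.2]
shift cm [-3.89 17.5  -0.07] turn -0.22638533125847005
```

Call:
move_arm(series="0 0 -4 0 -1;-3.9 17.5 -5 0 -1;-3.9 17.5 -5 0 -1;-3.9 17.5 -5 0 -1;-3.9 17.5 -5 0 -1;-3.9 17.5 -3 0 -1;-3.9 17.5 0 0 -1;-3.9 17.5 0 0 -1")

```text
time_s: 22.12
position: [0.5973, 0.1114, 0.0495]
tool_rot: [[-0.999, 0.045, -0.003], [0.045, 0.999, -0.0], [0.003, -0.0, -1.0]]
ft_force: [0.7, 0.8, -1.0]
grip_width: 0.0197
gripper_force: 53.7
```

Call:
move_arm(series="0 -1 0 0 -1;0 -2.5 0 0 -1;0 -4 0 0 -1;0 -5.5 0 0 -1;0 -7 0 0 -1;0 -8.5 0 0 -1;0 -10 0 0 -1;0 -11.2 0 0 -1")

```text
time_s: 23.12
position: [0.5931, -0.0009, 0.0509]
tool_rot: [[-0.999, 0.045, 0.0], [0.045, 0.999, 0.0], [-0.0, 0.0, -1.0]]
ft_force: [-1.0, 0.5, -0.8]
grip_width: 0.0196
gripper_force: 53.6
```

Call:
move_arm(series="0 -1.2 0 0 -1;0 -2.4 0 0 -1;0 -3.6 0 0 -1;0 -4.8 0 0 -1;0 -6 0 0 -1;0 -6.3 0 0 -1;0 -6.3 -4 0 -1;0 -3 -6 0 -1")

```text
time_s: 24.12
position: [0.5926, -0.0311, 0.1126]
tool_rot: [[-0.999, 0.047, 0.002], [0.047, 0.999, -0.001], [-0.002, -0.001, -1.0]]
ft_force: [-0.2, 0.4, -2.0]
grip_width: 0.0193
gripper_force: 53.6
```

Call:
move_arm(series="0 6 -3 0 -1;0 12 -3 0 -1;0 18 -3 0 -1;0 24 -3 0 -1;0 24 -3 0 -1")

```text
time_s: 24.75
position: [0.6016, 0.2141, 0.1405]
tool_rot: [[-0.999, 0.039, -0.0], [0.039, 0.999, 0.001], [0.0, 0.001, -1.0]]
ft_force: [0.2, -0.7, -1.1]
grip_width: 0.0197
gripper_force: 53.6
```

```bash
python3 -c "
from t import *
pellets(); pellets('side'); go([.5,.331,.1])
d=cam('scene');e=cam('side');b=[cv2.resize(d['pixels'][180:400,200:400],(400,440)),cv2.resize(e['pixels'][200:380,250:430],(400,440))]
cv2.imwrite('pics/p6.png',np.hstack(b))"
```

```text
scene green 38 [-30.764 -77.669]
scene green 29 [ -6.22  -78.136]
scene green 54 [ 23.872 -80.674]
scene green 71 [ 57.71  -80.933]
scene red 46 [-26.362 -61.131]
scene red 43 [  7.131 -67.83 ]
scene red 43 [ 36.879 -61.861]
scene red 30 [ 76.487 -66.966]
side green 45 [ 21.311 -96.678]
side green 47 [-11.818 -97.911]
side green 53 [-41.185 -97.855]
side green 24 [ -64.595 -100.145]
side red 36 [ 44.857 -81.991]
side red 16 [  5.208 -78.405]
side red 28 [-26.164 -83.236]
side red 47 [-61.055 -74.739]
t 24.9 pos [0.602 0.21  0.141] yaw(y axis) 87.5 w 0.0194 F [-0.6 -0.4 -1.7]
shift cm [10.73 11.62  4.06] turn None
```

View pics/p6.png

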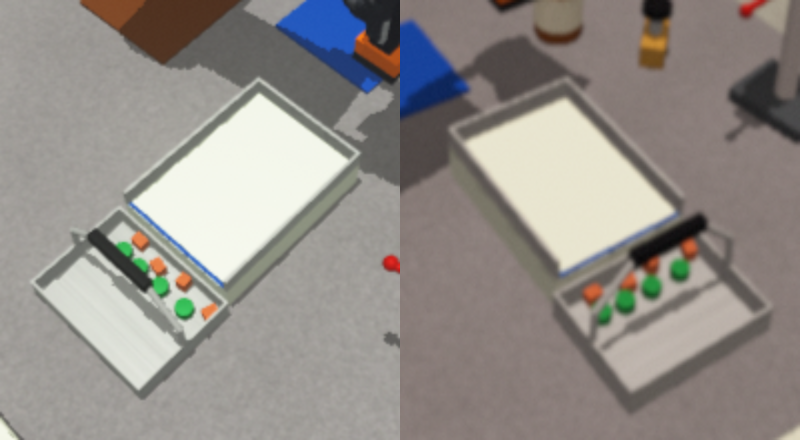

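Pic: tray deck is empty, all 8 pellets (4 green, 4 red) lie in the pan. Return the scraper to the mat.

Call:
move_arm(series="10.8 11.6 0 0 -1;10.8 11.6 0 0 -1;10.8 11.6 0 0 -1;10.8 11.6 0 0 -1;10.8 11.6 4 0 -1;10.8 11.6 8 0 -1;10.8 11.6 8 0 -1;10.8 11.6 8 0 -1")

```text
time_s: 25.95
position: [0.5012, 0.3301, 0.0625]
tool_rot: [[-0.999, 0.046, 0.002], [0.046, 0.999, 0.001], [-0.002, 0.001, -1.0]]
ft_force: [-0.3, 1.1, -0.5]
grip_width: 0.0193
gripper_force: 53.5
```

```bash
python3 -c "
from fit import *
go([.499,.331,.0198])
v=fit_scr((.499,.331),z=observe()['position'][2]-.0138)"
```

```text
t 25.9 pos [0.5012 0.3301 0.0625] yaw(y axis) 87.4 w 0.0193 F [-0.3  1.1 -0.5]
shift cm [0.24 0.08 4.27] turn None
scene off 0.033 479.0
side off 0.038 350.0
scraper [0.50325907 0.33320803] 170.8173538105628 535.7450980392157
```

Call:
move_arm(series="0.2 0.1 2 0 -1;0.2 0.1 3.5 0 -1;0.2 0.1 4 0 -1;0.2 0.1 4.2 0 -1;0.2 0.1 4.2 0 -1")

```text
time_s: 26.78
position: [0.498, 0.3318, 0.0192]
tool_rot: [[-0.999, 0.044, 0.001], [0.044, 0.999, 0.0], [-0.001, 0.0, -1.0]]
ft_force: [0.8, 1.0, -1.1]
grip_width: 0.0194
gripper_force: 53.6
```

Call:
move_arm(series="0 0 0 0 -1;0 0 0.05 0 -1;0 0 0.05 0 -1")

```text
time_s: 27.15
position: [0.4978, 0.3317, 0.0184]
tool_rot: [[-0.999, 0.044, 0.0], [0.044, 0.999, 0.0], [-0.0, 0.0, -1.0]]
ft_force: [0.5, 0.3, -1.6]
grip_width: 0.0194
gripper_force: 53.6
```

Call:
move_arm(series="0 0 0.1 0 -1;0 0 0.1 0 -1;0 0 0.1 0 -1")

```text
time_s: 27.52
position: [0.4979, 0.3317, 0.0176]
tool_rot: [[-0.999, 0.044, 0.0], [0.044, 0.999, 0.0], [-0.0, 0.0, -1.0]]
ft_force: [-0.8, 0.3, 1.6]
grip_width: 0.0194
gripper_force: 54.0
```

Call:
move_arm(series="0 0 0.1 0 -1;0 0 0.1 0 -1;0 0 0.1 0 -1")

```text
time_s: 27.9
position: [0.4981, 0.3318, 0.0175]
tool_rot: [[-0.999, 0.044, 0.001], [0.044, 0.999, 0.0], [-0.001, 0.0, -1.0]]
ft_force: [-2.6, -1.2, 10.4]
grip_width: 0.0192
gripper_force: 55.3
```

Call:
move_arm(series="0 0 -0.1 0 -1;0 0 -0.1 0 -0.4;0 0 -0.1 0 0.2;0 0 -0.1 0 1;0 0 -0.1 0 1;0 0 -0.1 0 1")

```text
time_s: 28.65
position: [0.4978, 0.3317, 0.0173]
tool_rot: [[-0.999, 0.044, -0.0], [0.044, 0.999, -0.0], [0.0, -0.0, -1.0]]
ft_force: [0.4, -0.4, 0.0]
grip_width: 0.0855
gripper_force: 0.0
```

Call:
move_arm(series="0 0 -3 0 1;0 0 -6 0 1;0 0 -9 0 1;0 0 -14 0 1;0 -5 -16 0 1;0 -11 -16 0 1;0 -16 -16 0 1")

```text
time_s: 29.52
position: [0.4903, 0.1701, 0.1777]
tool_rot: [[-0.999, 0.044, 0.001], [0.044, 0.999, -0.0], [-0.001, -0.0, -1.0]]
ft_force: [-0.8, -0.4, 0.5]
grip_width: 0.085
gripper_force: 0.0
```

```bash
python3 -c "
from fit import *
v=fit_scr((.499,.331))
for c in ('scene','side'):
    print([np.round(r['point'],3) for r in spotter.mark_of('mat',c)],[np.round(r['point'],3) for r in spotter.mark_of('scraper',c)])
    print([(np.round(r['point'],3),r['score']) for r in spotter.mark_of('pan',c)][:1],[(np.round(r['point'],3),r['score']) for r in spotter.mark_of('plate',c)][:1],[(np.round(r['point'],3),r['score']) for r in spotter.mark_of('pointer_tip',c)][:1])
go([.554,-.1135,.13],87.2)
"
```

```text
scene off 0.003 572.0
side off 0.004 552.0
scraper [0.49920948 0.33422166] -10.357575977122725 176.85098039215686
[array([ 0.598, -0.086,  0.016]), array([0.503, 0.331, 0.001]), array([0.285, 0.205, 0.001])] [array([ 0.548,  0.484, -0.   ]), array([ 0.352,  0.364, -0.003]), array([0.503, 0.334, 0.006])]
[(array([ 0.548, -0.113, -0.   ]), 0.76)] [(array([ 0.569, -0.37 ,  0.052]), 0.84)] [(array([0.75 , 0.017, 0.164]), 0.71)]
[array([0.283, 0.206, 0.001]), array([ 0.504,  0.331, -0.   ])] [array([0.498, 0.332, 0.009]), array([0.351, 0.362, 0.   ]), array([0.552, 0.482, 0.001])]
[(array([ 0.545, -0.115, -0.001]), 0.6)] [(array([ 0.576, -0.369,  0.049]), 0.84)] [(array([0.751, 0.014, 0.168]), 0.69)]
t 30.2 pos [0.4906 0.1722 0.1773] yaw(y axis) 87.5 w 0.0852 F [ 0.5  0.8 -0.1]
shift cm [ -7.58 -28.26   4.73] turn 0.2902882881409852
```

Scraper stands within ~3 mm of the mat's centre. To the pan handle.

Call:
move_arm(series="-6.5 -28.2 0 0 1;-6.5 -28.2 0 0 1;-6.5 -28.2 0 0 1;-6.5 -28.2 0 0 1;-6.5 -28.2 0 0 1;-6.5 -28.2 2 0 1;-6.5 -28.2 2 0 1")

```text
time_s: 31.1
position: [0.5424, -0.1128, 0.1562]
tool_rot: [[-0.999, 0.045, -0.003], [0.045, 0.999, 0.001], [0.003, 0.001, -1.0]]
ft_force: [0.6, 1.2, -0.1]
grip_width: 0.0856
gripper_force: 0.0
```

```bash
python3 -c "
from h import *
d=cam('wrist'); s=observe(); save(d,'w3.png')
print([(np.round(r['point'],3),r['score']) for r in spotter.mark_of('pan','wrist')])
print(proj(d,[[.552-.04,-.1115,.105],[.552+.04,-.1155,.105]]))
go([.552,-.1135,.055],87.2)
"
```

```text
[(array([ 0.548, -0.117, -0.001]), 0.66)]
[[320.95521867 201.95904268]
 [320.64662029 318.89311251]]
t 31.2 pos [ 0.5432 -0.1124  0.1578] yaw(y axis) 87.5 w 0.0852 F [-0.6 -0.1  0.6]
shift cm [-0.88 -0.07 10.28] turn 0.2927499208389861
```

View pics/w3.png

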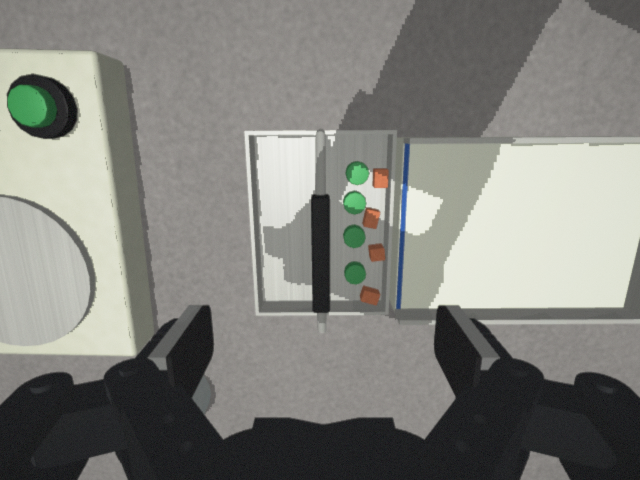

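Wrist view: bar from (320,195) to (320,312), giving the pan centre at x≈0.547, y≈-0.1135; all 8 pellets in the pan. Descend and grip.

Call:
move_arm(series="-0.4 -0.1 3 0 1;-0.4 -0.1 6 0 1;-0.4 -0.1 9 0 1;-0.4 -0.1 11 0 1;-0.4 -0.1 11.8 0 1;-0.4 -0.1 11.8 0 1", force=100)

```text
time_s: 31.95
position: [0.5474, -0.1137, 0.0399]
tool_rot: [[-0.999, 0.044, 0.001], [0.044, 0.999, -0.0], [-0.001, -0.0, -1.0]]
ft_force: [0.2, -0.9, 0.5]
grip_width: 0.0855
gripper_force: 0.0
```

Call:
move_arm(series="0 0 0 0 -1;0 0 0 0 -1;0 0 0 0 -1;0 0 0 0 -1;0 0 0 0 -1;0 0 0 0 -1;0 0 0 0 -1", force=100)

```text
time_s: 32.83
position: [0.5471, -0.1141, 0.0394]
tool_rot: [[-0.999, 0.044, 0.0], [0.044, 0.999, -0.0], [-0.0, -0.0, -1.0]]
ft_force: [-0.4, -1.8, 0.3]
grip_width: 0.0105
gripper_force: 97.5
```

Call:
move_arm(series="0 0 -0.5 0 -1;0 0 -1.5 0 -1;0 0 -3 0 -1;0 0 -5 0 -1;0 0 -7 0 -1;0 0 -9 0 -1;0 0 -11 0 -1;0 0 -11 0 -1")

```text
time_s: 33.83
position: [0.5477, -0.1142, 0.1513]
tool_rot: [[-0.999, 0.044, 0.003], [0.044, 0.999, -0.001], [-0.004, -0.001, -1.0]]
ft_force: [-0.5, 0.7, -5.4]
grip_width: 0.0103
gripper_force: 97.5
```

```bash
python3 - <<'E'
from h import *
np.set_printoptions(precision=4,suppress=True)
for c in('scene','side'):
    d=cam(c); h=cv2.cvtColor(d['pixels'],cv2.COLOR_BGR2HSV)
    m=cv2.inRange(h,(0,170,90),(3,255,255))|cv2.inRange(h,(172,170,90),(180,255,255))
    k,l,st,cc=cv2.connectedComponentsWithStats(m); i=1+st[1:,4].argmax(); ys,xs=np.nonzero(l==i); print(c,st[i])
    P=np.array([ray(d,(x,y),.165)[:2] for x,y in zip(xs,ys)]); vx,vy,x0,y0=cv2.fitLine(P.astype(np.float32),2,0,.001,.001).ravel()
    t=(P-[x0,y0])@[vx,vy]; print('dir',np.degrees(np.arctan2(vy,vx)),P[t.argmin()],P[t.argmax()])
    tip=P[P[:,0].argsort()[:1]]; near=P[np.hypot(*(P-P[np.hypot(*P.T).argmin()]).T)<.0145]; print('ball c',near.mean(0))
    print([(np.round(r['point'],3)) for r in spotter.mark_of('pan',c)][:1])
go([0,0,0])
E
```

```text
scene [392 308  52  32 234]
dir 8.046495 [0.7477 0.0167] [0.8408 0.0264]
ball c [0.7547 0.0172]
[array([ 0.552, -0.113,  0.109])]
side [403 190  27  16  61]
dir 6.756187 [0.7454 0.0164] [0.8385 0.0279]
ball c [0.7525 0.018 ]
[array([ 0.543, -0.114,  0.108])]
t 34.0 pos [ 0.5466 -0.1138  0.1485] yaw(y axis) 87.5 w 0.0103 F [ 0.   0.4 -4.6]
shift cm [55.08  8.93 14.95] turn None
```

Call:
move_arm(series="0 0 -2 0 -1;0 1 -4 0 -1;-1 3 -4 0 -1;-2 5 -4 0 -1;-3 7.5 -4 0 -1;-4 10 -4 0 -1;-4.8 11.5 -4 0 -1;-4.8 12 -4 0 -1")

```text
time_s: 35.02
position: [0.6004, 0.0043, 0.1887]
tool_rot: [[-0.999, 0.044, -0.001], [0.044, 0.999, 0.0], [0.001, -0.0, -1.0]]
ft_force: [-0.4, -0.1, -4.5]
grip_width: 0.0102
gripper_force: 97.9
```

```bash
cat > panz.py <<'E'
from h import *
# fit pan rim corners: residual check by projecting predicted model
import sys
np.set_printoptions(precision=4,suppress=True)
for c in('scene','side'): print(c,[(np.round(r['point'],3),round(r['score'],2)) for r in spotter.mark_of('pan',c)][:2])
go([.654,.0045,.189],87.5)
E
python3 panz.py
```

```text
scene [(array([ 0.552, -0.113,  0.109]), 0.71)]
side [(array([ 0.543, -0.114,  0.108]), 0.77)]
t 35.1 pos [0.6    0.0038 0.189 ] yaw(y axis) 87.5 w 0.0102 F [-0.2 -0.5 -5.1]
shift cm [-5.39  0.31  0.  ] turn -0.027290389157812456
```

Call:
move_arm(series="-1 0.1 0 0 -1;-2.2 0.2 0 0 -1;-3.4 0.3 0 0 -1;-4.4 0.3 0 0 -1;-5.1 0.3 0 0 -1;-5.4 0.3 0 0 -1;-5.4 0.3 0 0 -1;-5.4 0.3 0 0 -1")

```text
time_s: 36.12
position: [0.6542, 0.0045, 0.1895]
tool_rot: [[-0.999, 0.044, -0.0], [0.044, 0.999, -0.0], [0.0, -0.0, -1.0]]
ft_force: [-0.3, 0.3, -4.6]
grip_width: 0.01
gripper_force: 97.9
```

```bash
python3 -c "
from h import *
d=cam('scene');e=cam('side');b=[cv2.resize(d['pixels'][180:380,280:480],(400,400)),cv2.resize(e['pixels'][100:300,280:480],(400,400))]
cv2.imwrite('pics/p7.png',np.hstack(b))
exec(open('panz.py').read())"
```

```text
scene [(array([0.657, 0.006, 0.147]), 0.6), (array([0.638, 0.037, 0.165]), 0.35)]
side [(array([0.652, 0.002, 0.15 ]), 0.68)]
t 36.3 pos [0.6543 0.0044 0.1895] yaw(y axis) 87.5 w 0.0104 F [-0.7  0.2 -4.8]
shift cm [0.03 0.01 0.05] turn -0.03899416197400285
```

View pics/p7.png

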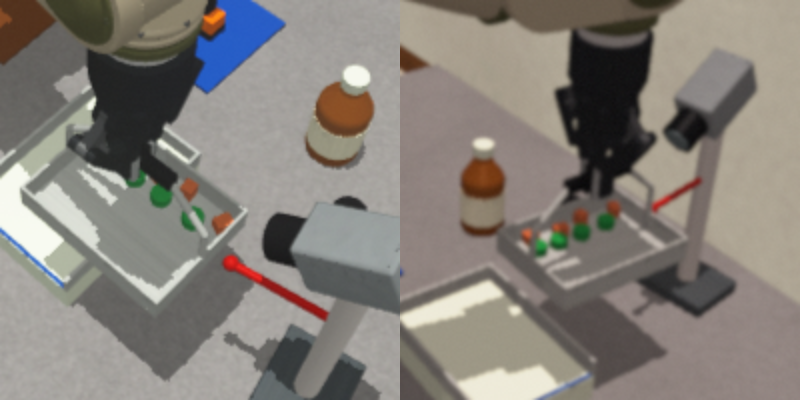

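Pic: pan level in front of the red pointer tip (232,262), pellets inside. Hold it there.

Call:
move_arm(series="0 0 0 0 -1;0 0 0 0 -1;0 0 0 0 -1;0 0 0 0 -1;0 0 0 0 -1;0 0 0 0 -1;0 0 0 0 -1;0 0 0 0 -1")

```text
time_s: 37.33
position: [0.6544, 0.0044, 0.1894]
tool_rot: [[-0.999, 0.044, -0.0], [0.044, 0.999, 0.0], [0.0, 0.0, -1.0]]
ft_force: [0.3, 0.1, -4.1]
grip_width: 0.0103
gripper_force: 97.9
```

Call:
move_arm(series="0 0 0 0 -1;0 0 0 0 -1;0 0 0 0 -1;0 0 0 0 -1;0 0 0 0 -1;0 0 0 0 -1;0 0 0 0 -1;0 0 0 0 -1")

```text
time_s: 38.33
position: [0.6544, 0.0044, 0.1893]
tool_rot: [[-0.999, 0.044, 0.0], [0.044, 0.999, 0.0], [-0.0, 0.0, -1.0]]
ft_force: [0.4, -0.5, -4.0]
grip_width: 0.0107
gripper_force: 97.9
```

Call:
move_arm(series="0 0 0 0 -1;0 0 0 0 -1;0 0 0 0 -1;0 0 0 0 -1;0 0 0 0 -1;0 0 0 0 -1;0 0 0 0 -1;0 0 0 0 -1")

```text
time_s: 39.33
position: [0.6544, 0.0044, 0.1893]
tool_rot: [[-0.999, 0.044, -0.0], [0.044, 0.999, 0.0], [0.0, 0.0, -1.0]]
ft_force: [0.1, -0.1, -4.3]
grip_width: 0.0102
gripper_force: 97.9
```

Call:
move_arm(series="1 0 0 0 -1;2.5 0 0 0 -1;4 0 0 0 -1;5.5 -1 0 0 -1;6.5 -3 0 0 -1;7 -6 0 0 -1;7 -9 0 0 -1;7 -12 0 0 -1")

```text
time_s: 40.33
position: [0.5786, -0.1143, 0.1895]
tool_rot: [[-0.999, 0.045, 0.0], [0.045, 0.999, -0.0], [-0.0, -0.0, -1.0]]
ft_force: [1.0, -0.2, -4.1]
grip_width: 0.0103
gripper_force: 97.9
```

```bash
python3 - <<'E'
from h import *
for c in('scene','side'):
    d=cam(c)
    for r in spotter.cut_out('plate',c)[:2]:
        m=r['pixels'].astype(np.uint8); k=max(cv2.findContours(m,0,1)[0],key=cv2.contourArea)
        P=np.array([ray(d,p[0],.05)[:2] for p in k],np.float32); h=cv2.convexHull(P)[:,0]
        A=np.c_[2*h,np.ones(len(h))]; s=np.linalg.lstsq(A,(h**2).sum(1),rcond=None)[0]; print(c,r['score'],m.sum(),s[:2],np.sqrt(s[2]+s[0]**2+s[1]**2),cv2.minEnclosingCircle(P))
    print([np.round(r['point'],3) for n in('plate','button_top','jar') for r in spotter.mark_of(n,c)[:1]])
go([.572,-.369,.15])
E
```

```text
scene 0.91 14530 [ 0.52615897 -0.3542681 ] 0.13739856424796587 ((0.5359330177307129, -0.3653546869754791), 0.15254603326320648)
[array([ 0.565, -0.371,  0.054]), array([ 0.444, -0.31 ,  0.065]), array([ 0.723, -0.267,  0.003])]
side 0.86 15536 [ 0.51846402 -0.35855739] 0.13794451951258788 ((0.5136810541152954, -0.37028124928474426), 0.15080305933952332)
side 0.69 2114 [ 1.2237136  -0.06370793] 0.4143044181240706 ((1.0559940338134766, 0.16180378198623657), 0.346658319234848)
[array([ 0.574, -0.368,  0.051]), array([ 0.446, -0.315,  0.061]), array([ 0.726, -0.274, -0.002])]
t 40.8 pos [ 0.5792 -0.1118  0.1894] yaw(y axis) 87.5 w 0.0101 F [-0.6 -0.3 -4.7]
shift cm [ -0.4  -25.73   3.94] turn None
```

```bash
python3 - <<'E'
from h import *
o=[]
for c in('scene','side'):
    d=cam(c); im=cv2.imread(f'pics/{c}0.png')
    # top-down map 1px=0.5mm centre (.55,-.365)
    g=np.array([[.45,-.465,.05],[.65,-.465,.05],[.65,-.265,.05],[.45,-.265,.05]]); 
    H=cv2.getPerspectiveTransform(proj(d,g).astype(np.float32),np.float32([[0,400],[400,400],[400,0],[0,0]]))
    w=cv2.warpPerspective(im,H,(400,400),flags=cv2.INTER_CUBIC); o.append(w)
    sat=cv2.medianBlur(w[...,2],5).astype(float)-cv2.medianBlur(w[...,0],5); sat=cv2.GaussianBlur(sat,(0,0),3)
    best=max(((np.mean([sat[int(y+138*s),int(x+138*q)]-sat[int(y+122*s),int(x+122*q)] for q,s in zip(np.cos(T),np.sin(T)) if 0<=int(y+138*s)<400 and 0<=int(x+138*q)<400]),x,y) for T in[np.linspace(0,6.28,60)] for x in range(200,290,2) for y in range(170,250,2)))
    print(c,best,.45+best[1]*.0005,-.265-best[2]*.0005)
    cv2.circle(w,(int(best[1]),int(best[2])),130,(0,0,255),1)
cv2.imwrite('pics/p8.png',np.hstack(o))
E
```

```text
scene (np.float64(6.903758821444054), 240, 208) 0.5700000000000001 -0.369
side (np.float64(13.338981235242004), 232, 212) 0.5660000000000001 -0.371
```

View pics/p8.png

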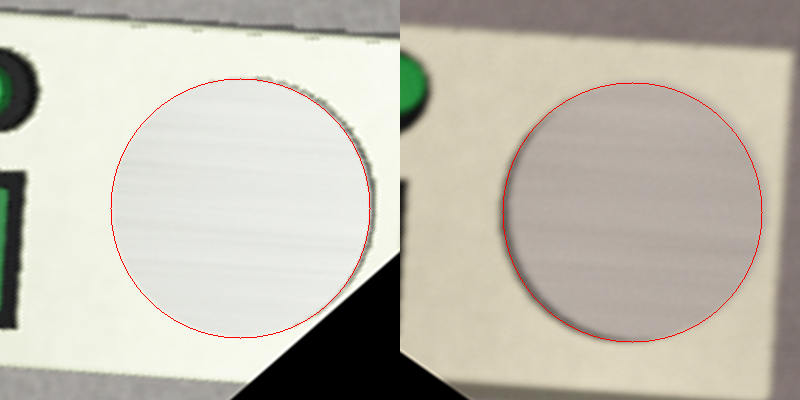

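Rectified pic: red circles fit the plate in both views; centre ≈ (0.569, -0.370).

Call:
move_arm(series="-0.1 -2 0 0 -1;-0.1 -6 0 0 -1;-0.1 -11 0 0 -1;-0.1 -16 0 0 -1;-0.1 -20 0 0 -1;-0.1 -23 0 0 -1;-0.1 -25 2 0 -1;-0.1 -25.8 4 0 -1")

```text
time_s: 41.92
position: [0.568, -0.3714, 0.147]
tool_rot: [[-0.999, 0.045, -0.001], [0.045, 0.999, 0.001], [0.001, 0.001, -1.0]]
ft_force: [0.6, 0.8, -4.4]
grip_width: 0.0105
gripper_force: 97.9
```

Call:
move_arm(series="0 0 1 0 -1;0 0 2.5 0 -1;0 0 4 0 -1;0 0 5 0 -1;0 0 5.5 0 -1;0 0 5.5 0 -1")

```text
time_s: 42.68
position: [0.5687, -0.3701, 0.0943]
tool_rot: [[-0.999, 0.044, -0.0], [0.044, 0.999, 0.0], [0.0, 0.0, -1.0]]
ft_force: [1.2, -0.5, -4.3]
grip_width: 0.01
gripper_force: 97.9
```

```bash
python3 -c "
from h import *
for c in ('scene','side'): d=cam(c);print([np.round(r['point'],3) for n in('plate','pan') for r in spotter.mark_of(n,c)[:1]])
go([.569,-.370,.0894])"
```

```text
[array([ 0.521, -0.339,  0.071]), array([ 0.571, -0.371,  0.056])]
[array([ 0.567, -0.372,  0.056])]
t 43.0 pos [ 0.5688 -0.3703  0.0947] yaw(y axis) 87.5 w 0.01 F [-0.2 -0.4 -4.1]
shift cm [-0.02  0.03  0.53] turn None
```

Call:
move_arm(series="0 0 0.2 0 -1;0 0 0.35 0 -1;0 0 0.45 0 -1;0 0 0.45 0 -1;0 0 0.45 0 -1")

```text
time_s: 43.6
position: [0.5687, -0.3701, 0.0898]
tool_rot: [[-0.999, 0.044, 0.0], [0.044, 0.999, 0.0], [-0.0, 0.0, -1.0]]
ft_force: [0.2, 0.4, -4.7]
grip_width: 0.0106
gripper_force: 97.9
```

Call:
move_arm(series="0 0 0.1 0 -1;0 0 0.1 0 -1;0 0 0.1 0 -1")

```text
time_s: 43.98
position: [0.5688, -0.3706, 0.0894]
tool_rot: [[-0.999, 0.045, 0.001], [0.045, 0.999, -0.001], [-0.001, -0.001, -1.0]]
ft_force: [-0.9, -1.9, 1.4]
grip_width: 0.0103
gripper_force: 98.8
```

Call:
move_arm(series="0 0 0 0 -0.7;0 0 0 0 -0.2;0 0 0 0 0.5;0 0 0 0 1;0 0 0 0 1;0 0 0 0 1")

```text
time_s: 44.72
position: [0.5687, -0.3702, 0.0889]
tool_rot: [[-0.999, 0.044, 0.0], [0.044, 0.999, -0.0], [-0.0, -0.0, -1.0]]
ft_force: [0.8, 0.3, 0.6]
grip_width: 0.0851
gripper_force: 0.0
```

Call:
move_arm(series="0 0 -2 0 1;0 0 -5 0 1;0 0 -9 0 1;0 0 -12 0 1;5 2 -12 0 -1;10 5 -12 0 -1;12.6 6 -12 0 -1;12.6 6 -12 0 -1")

```text
time_s: 45.72
position: [0.4445, -0.304, 0.2098]
tool_rot: [[-0.999, 0.045, 0.001], [0.045, 0.999, -0.001], [-0.001, -0.001, -1.0]]
ft_force: [0.8, -0.7, 0.4]
grip_width: 0.012
gripper_force: 0.0
```

```bash
python3 -c "
from h import *
for c in ('scene','side','wrist'): d=cam(c);print([(n,np.round(r['point'],3)) for n in('button_top','pan') for r in spotter.mark_of(n,c)[:1]])
go([.442,-.310,.035])"
```

```text
[('button_top', array([ 0.57 , -0.369,  0.048])), ('pan', array([ 0.573, -0.369,  0.046]))]
[('button_top', array([ 0.446, -0.312,  0.061])), ('pan', array([ 0.566, -0.37 ,  0.05 ]))]
[('button_top', array([ 0.443, -0.313,  0.064])), ('pan', array([ 0.566, -0.372,  0.047]))]
t 46.2 pos [ 0.4458 -0.3047  0.2085] yaw(y axis) 87.5 w 0.0001 F [-1.   0.9  0. ]
shift cm [ 0.35 -0.55 17.35] turn None
```

Call:
move_arm(series="0.4 -0.5 4 0 -1;0.4 -0.5 9 0 -1;0.4 -0.5 13 0 -1;0.4 -0.5 16 0 -1;0.4 -0.5 17.5 0 -1;0.4 -0.5 17.8 0 -1;0.4 -0.5 17.8 0 -1;0.4 -0.5 17.8 0 -1")

```text
time_s: 47.18
position: [0.4417, -0.3098, 0.0318]
tool_rot: [[-0.999, 0.044, 0.001], [0.044, 0.999, -0.001], [-0.001, -0.001, -1.0]]
ft_force: [0.7, -0.1, 0.1]
grip_width: -0.0001
gripper_force: 0.0
```

Call:
move_arm(series="0 0 0.2 0 -1;0 0 0.4 0 -1;0 0 0.6 0 -1;0 0 0.8 0 -1;0 0 0.9 0 -1;0 0 0.9 0 -1")

```text
time_s: 47.92
position: [0.4413, -0.3095, 0.022]
tool_rot: [[-0.999, 0.044, 0.0], [0.044, 0.999, -0.0], [-0.0, -0.0, -1.0]]
ft_force: [-0.7, 1.1, 4.4]
grip_width: -0.0002
gripper_force: 2.0
```

Call:
move_arm(series="0 0 0.1 0 -1;0 0 0.2 0 -1;0 0 0.25 0 -1;0 0 0.25 0 -1")

```text
time_s: 48.42
position: [0.4414, -0.3096, 0.0206]
tool_rot: [[-0.999, 0.044, 0.001], [0.044, 0.999, -0.001], [-0.001, -0.001, -1.0]]
ft_force: [-3.4, 3.5, 16.1]
grip_width: -0.0003
gripper_force: 8.0
```

Call:
move_arm(series="0 0 -2 0 -1;0 0 -6 0 -1;0 0 -11 0 -1;0 0 -15 0 -1;0 4 -17 0 -1;0 8 -17 0 -1;0 8 -17 0 -1;0 8 -17 0 -1")

```text
time_s: 49.42
position: [0.4448, -0.2299, 0.189]
tool_rot: [[-0.999, 0.044, -0.0], [0.044, 0.999, 0.0], [0.0, -0.0, -1.0]]
ft_force: [0.1, -0.2, -0.8]
grip_width: -0.0001
gripper_force: 0.0
```

```bash
python3 -c "
from fit import *
d=cam('scene');e=cam('side');
for c in ('scene','side'): print([(n,np.round(r['point'],3)) for n in('pan','bottle','jar','scraper') for r in spotter.mark_of(n,c)[:3]])
fit_scr((.499,.331)); go([0,0,0])
cv2.imwrite('pics/p9.png',np.hstack([cv2.resize(d['pixels'],(400,300)),cv2.resize(e['pixels'],(400,300))]))"
```

```text
[('pan', array([ 0.573, -0.371,  0.046])), ('bottle', array([0.716, 0.288, 0.   ])), ('bottle', array([ 0.564, -0.327,  0.063])), ('jar', array([ 0.726, -0.27 ,  0.002])), ('scraper', array([0.549, 0.482, 0.   ])), ('scraper', array([0.349, 0.367, 0.   ])), ('scraper', array([0.503, 0.333, 0.004]))]
[('pan', array([ 0.565, -0.372,  0.049])), ('pan', array([ 0.451, -0.314,  0.059])), ('bottle', array([0.72 , 0.286, 0.   ])), ('bottle', array([ 0.525, -0.366,  0.001])), ('jar', array([ 0.723, -0.272, -0.002])), ('jar', array([ 0.532, -0.319,  0.059])), ('scraper', array([0.496, 0.33 , 0.008])), ('scraper', array([ 0.35 ,  0.362, -0.002])), ('scraper', array([ 0.562, -0.324,  0.062]))]
scene off 0.148 518.0
side off 0.004 555.0
scraper [0.4957604  0.32660612] 122.51597368772268 1076.7333333333333
t 50.1 pos [ 0.4448 -0.2295  0.1894] yaw(y axis) 87.5 w -0.0002 F [ 0.9  0.6 -0.4]
shift cm [45.46 20.96 18.94] turn None
```

View pics/p9.png

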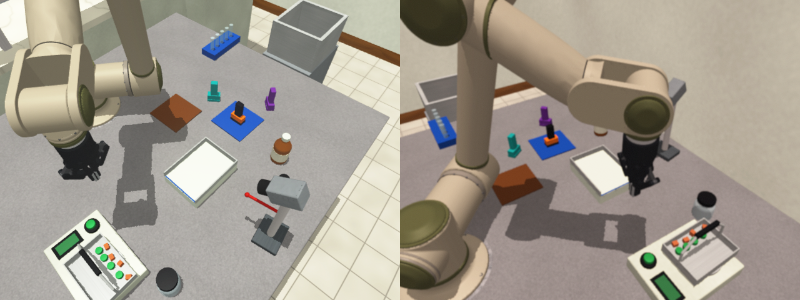

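The final pictures show the pan with its pellets centred on the balance at (100,265) and the scraper upright on the blue mat at (238,112). The tray is empty, the other things are undisturbed and the arm is clear.

```bash
python3 -c "
from rig import order
print(order.close_job())"
```

```text
the job is handed in; nothing more can be done
None
```

The job is done and handed in at about 50 s: balance zeroed, all 8 pellets swept into the pan, scraper back upright on its blue mat, pan held about 3 s at the pointer, then set on the plate and the button pressed fully down again. The verdict wasn't reported back.

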